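Tip the glass-rod crates and send the stamped one to dispatch

TASK

Tip both upright crates over towards the robot, so that each lies on its near wall with its underside facing away from the robot and showing whether it is stamped. Only when both have been tipped, push the stamped crate sideways, as it lies, onto the metal dispatch strip, so that it is between the strip's two taped edges and roughly square with them, and leave the other crate lying where it fell, clear of the strip. Only push with the fingers: do not grip or lift the crates, and leave everything else on the table alone.

Things in the scene. Friction and masses are not known exactly. Their poses are not given: they have to be found in the camera images.
- crate_a: one of two alike upright plywood crates, open on top, empty: 80 mm deep (its x), 100 mm wide (its y), 130 mm tall (its z), walls 6 mm, about 0.35 kg, free on the table. Origin: centre of its underside. It starts upright beside the strip, its x pointing away from the robot within 15 degrees. Pushed low it slides; pushed close under its rim it tips.
- crate_b: one of two alike upright plywood crates, open on top, empty: 80 mm deep (its x), 100 mm wide (its y), 130 mm tall (its z), walls 6 mm, about 0.35 kg, free on the table. Origin: centre of its underside. It starts upright beside the strip, its x pointing away from the robot within 15 degrees. Pushed low it slides; pushed close under its rim it tips.
- stamp (a point): centre of the round stamp (dark ring with a bar across, 58 mm) burnt into the underside of one of the two crates, at the centre of that underside; out of sight while that crate stands. The other crate's underside is bare.
- crate_a_mid (a point): centre of crate_a, 65 mm above its underside (its balance point lies some 6 to 10 mm nearer the underside); axes as the crate's. Tipped towards the robot, a crate lies 80 mm high and 130 mm long, its x pointing up, its middle about 105 mm nearer the robot than it stood, plus any sliding.
- crate_b_mid (a point): centre of crate_b, 65 mm above its underside, otherwise as crate_a_mid
- strip: dispatch strip: a flat metal sheet lying on the table between the two crates, black tape along its two long edges, 400 mm long (its x, away from the robot) and 140 mm wide (its y), flush with the table (1 mm, nothing catches on it). Origin: its centre. It is fixed.
- bead_jar: small glass jar with a steel lid, 64 mm across, 85 mm tall, at or beyond the far end of the strip; a bystander, to be left alone. Origin: centre of its underside.
- clay_bowl: terracotta bowl, 84 mm across, 45 mm tall, at or beyond the far end of the strip; a bystander, to be left alone. Origin: centre of its underside.
- penguin: black glass penguin figurine, 42 mm across, 74 mm tall, out to one side; a bystander, to be left alone. Origin: centre of its underside.
- small_jar: amber jar, 48 mm across, 55 mm tall, out to one side; a bystander, to be left alone. Origin: centre of its underside.
- spatula: spatula lying flat, 190 mm long, near the robot on the right; a bystander, to be left alone.
- tape_ring: roll of paper tape lying flat, 70 mm across, 20 mm tall, near the robot on the left; a bystander, to be left alone. Origin: centre of its underside.

How it is judged:
On the way:
1. both crates lie tipped on their near walls, undersides facing away from the robot, the stamped one not yet on the strip (angle between each of crate_a, crate_b's own x axis and vertical below 0.15 rad and (y of crate_a_mid in the frame of strip above 0.09 m or y of crate_a_mid in the frame of strip below -0.09 m)), for 0.2 s.
At the end, for the whole second after the job is handed in: Both crates lie at rest on their near walls (within 0.15 rad). Stamped crate: centre within 27 mm of the strip's centre line and 140 mm along it, square within 0.35 rad. Other crate: centre 120 mm or more from that line, within 190 mm of where it stood (angle between each of crate_a, crate_b's own x axis and vertical below 0.15 rad and y of crate_a_mid in the frame of strip between -0.027 and 0.027 m and x of crate_a_mid in the frame of strip between -0.14 and 0.14 m and angle between the y axis of crate_a and the y axis of strip, either way round below 0.35 rad and (y of crate_b_mid in the frame of strip above 0.12 m or y of crate_b_mid in the frame of strip below -0.12 m) and distance of crate_b_mid from where it was at the start of the episode below 0.19 m and linear speed of each of crate_a, crate_b below 0.02 m/s); the robot touches nothing.
It fails at once if a crate is lifted off the table (by more than about 20 mm) instead of being tipped or pushed ((height (world z) of crate_a_mid above 0.09 m or (angle between crate_a's own x axis and vertical below 0.15 rad and height (world z) of crate_a_mid above 0.062 m)) or (height (world z) of crate_b_mid above 0.09 m or (angle between crate_b's own x axis and vertical below 0.15 rad and height (world z) of crate_b_mid above 0.062 m))).
It fails at once if the crate without the stamp is pushed onto the dispatch strip (not (y of crate_b_mid in the frame of strip above 0.09 m or y of crate_b_mid in the frame of strip below -0.09 m)).
It fails at once if a bystander is moved by more than 30 mm (distance of any of bead_jar, clay_bowl, penguin, small_jar, spatula, tape_ring from where it was at the start of the episode above 0.03 m).
It also fails if it takes over 64 s, if anything falls off the work surface, if the arm or the gripper's body presses on something with over 40 N, if the wrist force passes 120 N, or if a joint passes its speed limit or range.

ROBOT

A 6-joint arm with a two-finger parallel gripper is mounted at the origin on the work surface. World frame = base frame: x ahead of the robot, y to its left, z up, the work surface at z = 0. Lengths are in m, angles in rad, forces in N, time in s.
With the tool pointing down it reaches from about 0.3 to 1 m from the base axis. Payload 5.1 kg.
Tool frame: the origin (TCP) lies midway between the tips of the shut fingers; the grasp point (between the pads) lies 19 mm behind it (env.pinch_z is the distance from the TCP to the grasp point, in m); z points along the fingers, y is the direction in which the jaws open and shut (so a half turn about z gives the same grasp; the last joint's range is limited). The gripper opens to 95 mm and grips with 3 to 60 N. Pads are 20 mm wide; open, the fingers measure 119 mm over their backs; the gripper's body (75 mm by 180 mm) begins 59 mm behind the grasp point.
Start: joints at [1.134, 0.124, 1.65, -0, 1.367, -0.083], TCP at [0.225, 0.61, 0.215] pointing down, gripper open.
Joint ranges: [-2.61, 2.61], [-1.02, 2.33], [0.03, 2.71], [-1.35, 4.49], [0.32, 2.68], [-2.91, 2.91]. Speed limits (rad/s): [2.57, 2.57, 3.14, 3.14, 3.14, 3.14].

INTERFACE

Orientations are given as a rotation vector (axis times angle).
In Python, from cell import readout, grab_frame, hand_in, env gives the robot as it stands.
- The arm moves only by the tool step_arm, never from a script. Its argument "plan" is a list of rows, each an object of numbers: "grip": the finger opening in mm, from 0 to 95.1; "dx", "dy", "dz": the shift along the world's x, y, z in mm; "turn": the turn about the world's z in rad. A call has 1 to 10 rows; each row shifts and turns the pose as measured when the row begins; what a row does not reach is not made up. A row lasts 1/10 s, in which the tool goes at most 50 mm and 8.59 degrees, less where a joint would pass 70% of its speed; a pose out of reach is approached as far as the arm can. A call with a gripper value outside its range is refused whole. The fingers move at their own pace and stop on an object; "squeeze" is the grip in N (left out, the last holds). Time passes only in rows, so rows that do not move let the fingers close. It gives the time, the measured TCP pose, the force and the opening at its end, in the units of the state.
- readout.get_state(): the state, without advancing time (a new reading comes with each control period).
- grab_frame(name): name is "scene" or "top"; returns a dict with "image" (400x640x3 uint8, red, green, blue), "fx", "fy", "cx", "cy" (pixels), "origin" and "attitude" of the camera in the world. Camera axes: x right, y down, z forward; pixel columns grow to the right and rows downward; lengths in m; the calibration is good to about 2 mm. A picture is of the moment at which its call begins. There is no depth.
- hand_in(): hands the job in, once; it reports no verdict.
The state is a dict: "time": time; "joints": joint angles; "joint_velocities": joint speeds; "joint_torque": joint torques, N m; "position": TCP position; "orientation": TCP orientation; "force": force on the tool from outside, world axes, zero at the start; "ft_torque": the same for the moment, N m; "gripper_width": finger opening in m.
Only numpy, scipy, OpenCV 4.12 (cv2) and the standard library are available. Lean on these libraries where they do the work, as an engineer would, in place of code of your own. Each camera call takes 0.05 s, during which the arm holds its last target.

## Working session

There is one attempt and no reset: what is moved stays moved. The work goes in short steps, Python scripts to look and compute and a tool call to move; the robot and the scene stay as the last step left them, time stands still between calls to the robot, and variables do not carry over. Pictures are saved under pics/ and viewed, and the job is handed in when it is done.

Besides the shell and the picture viewer there is one more tool, called after "Emit:" in YAML: its name, and indented under it one key for each argument. step_arm: Moves the arm, as the interface text tells. Its arguments: {"type":"object","properties":{"plan":{"type":"array","items":{"type":"object","properties":{"grip":{"type":"number"},"dx":{"type":"number"},"dy":{"type":"number"},"dz":{"type":"number"},"turn":{"type":"number"}}}},"squeeze":{"type":"number"}},"required":["plan"]}

```bash
mkdir -p pics; ls; python3 - <<'E'
from cell import readout, grab_frame, env
import cv2,numpy as np
print(readout.get_state())
for n in("scene","top"):
    f=grab_frame(n); cv2.imwrite(f"pics/{n}0.png",f["image"][:,:,::-1]); print({k:v for k,v in f.items() if k!="image"})
E
```

```text
pics
{'time': 0.0, 'joints': array([ 1.13441727e+00,  1.24487107e-01,  1.65166821e+00, -3.48877134e-06,
        1.36753260e+00, -8.25726793e-02]), 'joint_velocities': array([-1.01859181e-03,  1.56065390e-04,  1.29044684e-03,  2.16155267e-03,
        1.11887384e-05,  8.60760087e-04]), 'joint_torque': array([-4.81496900e-04, -4.17621017e+01, -3.59923875e+01,  7.73286726e-02,
        4.94699890e-02, -1.83591824e-04]), 'position': array([0.22494098, 0.60914195, 0.21340215]), 'orientation': array([-0.55276817, -3.09203572,  0.00318189]), 'force': array([-0.54616572, -0.02600047, -0.30812489]), 'ft_torque': array([0.02594829, 0.00369067, 0.01692205]), 'gripper_width': 0.09525744261842023}
{'fx': 378.4343792846195, 'fy': 378.4343792846195, 'cx': 316.2036703861973, 'cy': 204.09996497580147, 'origin': array([ 1.16261178, -0.49347639,  0.72080561]), 'attitude': array([-2.03977324, -0.99884316,  0.49654623])}
{'fx': 410.9271683129981, 'fy': 410.9271683129981, 'cx': 322.3569875526762, 'cy': 192.2728410052538, 'origin': array([ 0.34804271, -0.01179576,  1.28513654]), 'attitude': array([-2.18568677,  2.12325202, -0.10321939])}
```

View pics/scene0.png

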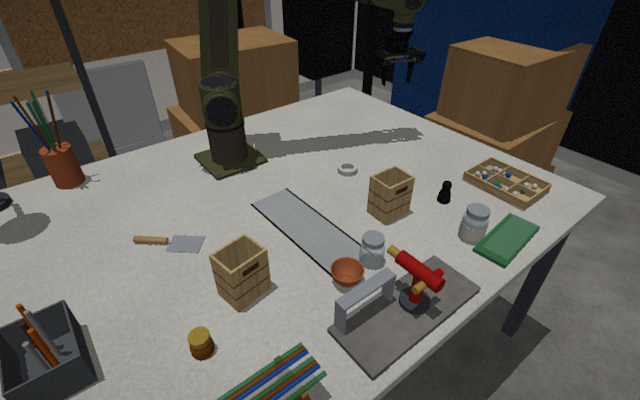

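View pics/top0.png

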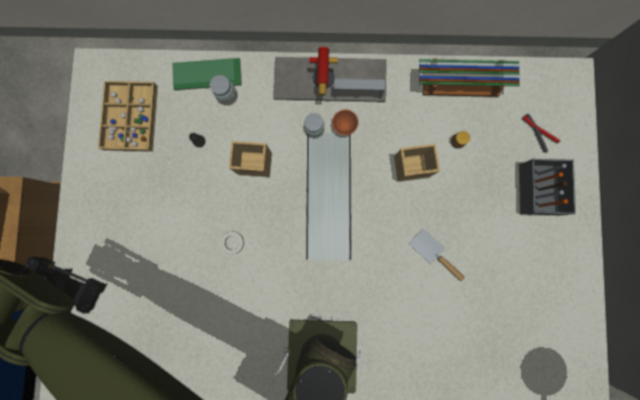

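```bash
cat > h.py <<'E'
from cell import readout, grab_frame, env
import cv2,numpy as np
from scipy.spatial.transform import Rotation as R
def ray(f,uv,z):
    uv=np.atleast_2d(uv).astype(float)
    d=np.c_[(uv[:,0]-f["cx"])/f["fx"],(uv[:,1]-f["cy"])/f["fy"],np.ones(len(uv))]
    d=R.from_rotvec(f["attitude"]).apply(d); o=f["origin"]
    return o+d*((z-o[2])/d[:,2])[:,None]
def proj(f,p):
    c=R.from_rotvec(f["attitude"]).inv().apply(np.atleast_2d(p)-f["origin"])
    return np.c_[c[:,0]/c[:,2]*f["fx"]+f["cx"],c[:,1]/c[:,2]*f["fy"]+f["cy"]]
E
python3 - <<'E'
from h import *
f=grab_frame("top"); im=f["image"][:,:,::-1].copy()
print(R.from_rotvec(readout.get_state()["orientation"]).as_matrix().round(3))
for n,(u,v) in dict(jar=(314,120),bowl=(345,121)).items(): print(n,ray(f,(u,v),0.06)[0].round(3))
print("tape",ray(f,(234,242),.02)[0].round(3)); print("spat",ray(f,[(427,230),(410,243),(428,263),(463,277)],0.01).round(3))
print("penguin",ray(f,(197,139),.04)[0].round(3),"amber",ray(f,(461,139),.04)[0].round(3))
print("strip",ray(f,[(308,134),(350,134),(306,259),(351,260)],0).round(3))
a=im[120:200,210:290]; b=im[125:205,380:460]
cv2.imwrite("pics/z0.png",cv2.resize(np.hstack([a,b]),None,fx=5,fy=5,interpolation=cv2.INTER_CUBIC))
hsv=cv2.cvtColor(im,cv2.COLOR_BGR2HSV)
m=((hsv[...,0]>8)&(hsv[...,0]<26)&(hsv[...,1]>90)&(hsv[...,2]>40)).astype(np.uint8)*255
cs,_=cv2.findContours(m,cv2.RETR_EXTERNAL,cv2.CHAIN_APPROX_NONE)
for c in cs:
    if cv2.contourArea(c)<300: continue
    r=cv2.minAreaRect(c); print(r); 
    print(ray(f,cv2.boxPoints(r),0.13).round(3).tolist())
E
```

```text
[[-0.938  0.346 -0.001]
 [ 0.346  0.938 -0.001]
 [ 0.    -0.002 -1.   ]]
jar [0.709 0.044 0.06 ]
bowl [ 0.709 -0.051  0.06 ]
tape [0.331 0.279 0.02 ]
spat [[ 0.385 -0.313  0.01 ]
 [ 0.344 -0.261  0.01 ]
 [ 0.285 -0.316  0.01 ]
 [ 0.246 -0.422  0.01 ]]
penguin [0.645 0.407 0.04 ] amber [ 0.666 -0.409  0.04 ]
strip [[ 0.68   0.065  0.   ]
 [ 0.684 -0.07   0.   ]
 [ 0.285  0.057  0.   ]
 [ 0.286 -0.082  0.   ]]
((25.201374053955078, 220.8369903564453), (59.303932189941406, 86.52198028564453), 6.009006023406982)
[[0.259, 0.936, 0.13], [0.504, 0.94, 0.13], [0.491, 0.766, 0.13], [0.247, 0.767, 0.13]]
((418.9738464355469, 160.80349731445312), (28.547359466552734, 35.816368103027344), 82.40535736083984)
[[0.61, -0.205, 0.13], [0.626, -0.306, 0.13], [0.545, -0.317, 0.13], [0.528, -0.217, 0.13]]
((247.98233032226562, 156.7655029296875), (35.321590423583984, 28.004499435424805), 3.814074993133545)
[[0.537, 0.278, 0.13], [0.619, 0.277, 0.13], [0.614, 0.175, 0.13], [0.533, 0.177, 0.13]]
((344.5, 122.0), (24.0, 25.0), 90.0)
[[0.72, -0.01, 0.13], [0.721, -0.082, 0.13], [0.65, -0.084, 0.13], [0.649, -0.012, 0.13]]
((462.9300842285156, 89.71586608886719), (78.0467758178711, 10.214977264404297), 1.2453643083572388)
[[0.774, -0.275, 0.13], [0.805, -0.275, 0.13], [0.805, -0.5, 0.13], [0.774, -0.499, 0.13]]
((127.2517318725586, 115.47933197021484), (51.73733901977539, 68.84471130371094), 4.763641834259033)
[[0.591, 0.661, 0.13], [0.797, 0.663, 0.13], [0.788, 0.509, 0.13], [0.582, 0.51, 0.13]]
```

View pics/z0.png

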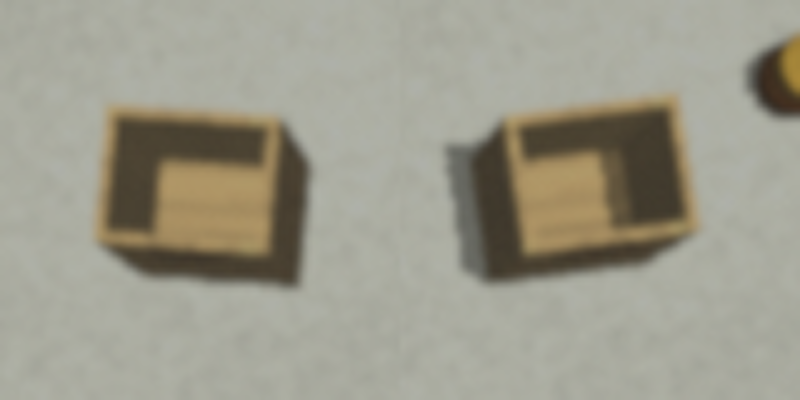

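```bash
python3 - <<'E'
from h import *
f=grab_frame("top")
for o,P in (((210,120),[(109,105),(280,120),(270,255),(98,242)]),((380-80,125),[(505,118),(680,97),(697,230),(523,255)])):
    p=np.array(P)/5+o-.4
    w=ray(f,p,.13)[:,:2]; print(w.round(3).tolist(),w.mean(0).round(3))
    e=w[[0,1]].mean(0)-w[[2,3]].mean(0); g=w[[0,3]].mean(0)-w[[1,2]].mean(0)
    print("depth",np.linalg.norm(e),"width",np.linalg.norm(g),"yaw",np.arctan2(e[1],e[0]),np.arctan2(-g[0],g[1]))
E
```

```text
[[0.622, 0.277], [0.615, 0.178], [0.537, 0.18], [0.542, 0.279]] [0.579 0.229]
depth 0.07940851627455933 width 0.0991834978956935 yaw -0.025458935598704845 -0.05584217711546046
[[0.612, -0.209], [0.627, -0.308], [0.55, -0.318], [0.533, -0.22]] [ 0.581 -0.264]
depth 0.07842783807024606 width 0.10011121617168374 yaw 0.12994570659764265 0.15982538858863932
```

Emit:
step_arm:
  plan:
    - {"grip": 50, "dx": 36, "dy": -32, "dz": 0, "turn": 0.03}
    - {"dx": 36, "dy": -32, "turn": 0.03}
    - {"dx": 36, "dy": -32, "turn": 0.03}
    - {"dx": 36, "dy": -32, "turn": 0.03}
    - {"dx": 36, "dy": -32, "turn": 0.03}
    - {"dx": 36, "dy": -32, "turn": 0.03}
    - {"dx": 36, "dy": -32, "turn": 0.03}
    - {"dx": 36, "dy": -32, "turn": 0.03}
    - {"dx": 36, "dy": -32, "turn": 0.03}
    - {"dx": 36, "dy": -32, "turn": 0.03}

```text
validation failed for argument at $.pl...
```

Emit:
step_arm:
  plan:
    - {"grip": 50, "dx": 36, "dy": -32, "dz": 0, "turn": 0.03}

```text
time: 0.3
position: [0.2585, 0.5792, 0.2134]
orientation: [-0.496, -3.1, 0.001]
force: [0.8, 0.2, 0.1]
gripper_width: 0.0911
```

Emit:
step_arm:
  plan:
    - {"grip": 50, "dx": 36, "dy": -32, "dz": 0, "turn": 0.03}
    - {"grip": 50, "dx": 36, "dy": -32, "dz": 0, "turn": 0.03}
    - {"grip": 50, "dx": 36, "dy": -32, "dz": 0, "turn": 0.03}
    - {"grip": 50, "dx": 36, "dy": -32, "dz": 0, "turn": 0.03}
    - {"grip": 50, "dx": 36, "dy": -32, "dz": 0, "turn": 0.03}
    - {"grip": 50, "dx": 36, "dy": -32, "dz": 0, "turn": 0.03}
    - {"grip": 50, "dx": 36, "dy": -32, "dz": 0, "turn": 0.03}
    - {"grip": 50, "dx": 36, "dy": -32, "dz": 0, "turn": 0.03}
    - {"grip": 50, "dx": 36, "dy": -32, "dz": 0, "turn": 0.03}
    - {"grip": 50, "dx": 36, "dy": -32, "dz": 0, "turn": 0.03}

```text
time: 1.3
position: [0.6272, 0.2457, 0.2116]
orientation: [0.003, -3.139, 0.002]
force: [0.9, 0.6, -0.1]
gripper_width: 0.0501
```

Emit:
step_arm:
  plan:
    - {"grip": 50, "dx": 36, "dy": -16, "dz": 0, "turn": -0.04}
    - {"grip": 50, "dx": 3, "dy": -2, "dz": -40, "turn": 0}
    - {"grip": 50, "dx": 0, "dy": 0, "dz": -40, "turn": 0}
    - {"grip": 50, "dx": 0, "dy": 0, "dz": -15, "turn": 0}
    - {"grip": 50, "dx": 0, "dy": 0, "dz": 0, "turn": 0}

```text
time: 1.8
position: [0.6732, 0.2194, 0.1146]
orientation: [0.077, 3.139, -0.002]
force: [-0.8, 0.2, -0.8]
gripper_width: 0.0499
```

```bash
python3 - <<'E'
from h import *
s=readout.get_state();print(s["position"],s["orientation"])
f=grab_frame("scene"); cv2.imwrite("pics/s1.png",f["image"][:,:,::-1])
E
```

```text
[0.67319373 0.21944913 0.11458285] [ 7.74220256e-02  3.13896066e+00 -2.19577020e-03]
```

View pics/s1.png

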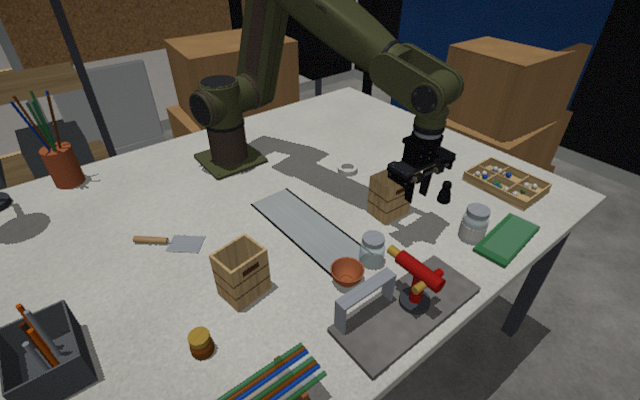

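Emit:
step_arm:
  plan:
    - {"grip": 50, "dx": -15, "dy": 9, "dz": 0, "turn": 0}
    - {"grip": 50, "dx": -15, "dy": 0, "dz": 0, "turn": 0}
    - {"grip": 50, "dx": -12, "dy": 0, "dz": 0, "turn": 0}
    - {"grip": 50, "dx": -12, "dy": 0, "dz": 0, "turn": 0}
    - {"grip": 50, "dx": -12, "dy": 0, "dz": 0, "turn": 0}

```text
time: 2.35
position: [0.6115, 0.232, 0.1279]
orientation: [0.073, 3.119, 0.006]
force: [1.8, -0.1, 2.5]
gripper_width: 0.0501
```

```bash
python3 - <<'E'
from h import *
f=grab_frame("scene"); cv2.imwrite("pics/s2.png",cv2.resize(f["image"][120:270,300:500,::-1],None,fx=4,fy=4))
E
```

```text
(no output)
```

View pics/s2.png

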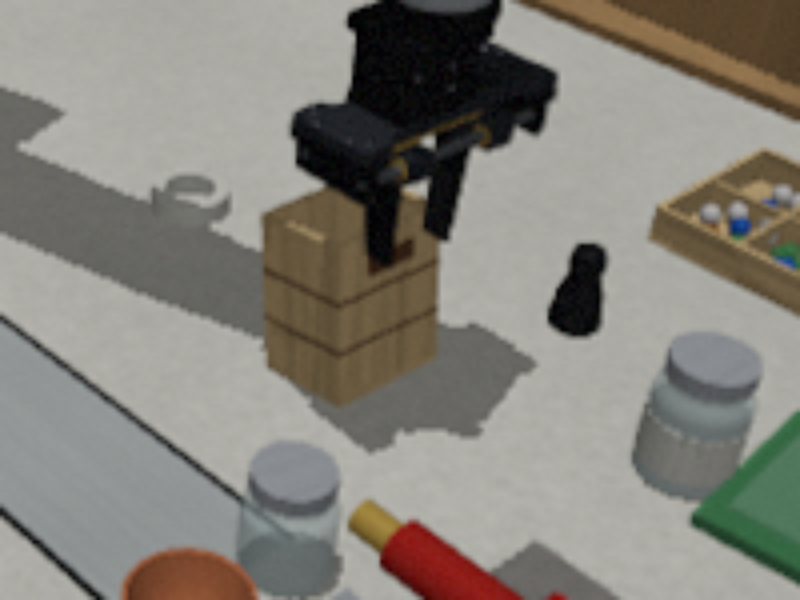

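Emit:
step_arm:
  plan:
    - {"grip": 50, "dx": -12, "dy": 0, "dz": -3, "turn": 0}
    - {"grip": 50, "dx": -12, "dy": 0, "dz": -3, "turn": 0}

```text
time: 2.6
position: [0.587, 0.2327, 0.1251]
orientation: [0.072, 3.114, 0.009]
force: [0.6, 0.2, 2.1]
gripper_width: 0.0498
```

```bash
python3 - <<'E'
from h import *
f=grab_frame("scene"); cv2.imwrite("pics/s3.png",cv2.resize(f["image"][120:270,300:500,::-1],None,fx=4,fy=4))
E
```

```text
(no output)
```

View pics/s3.png

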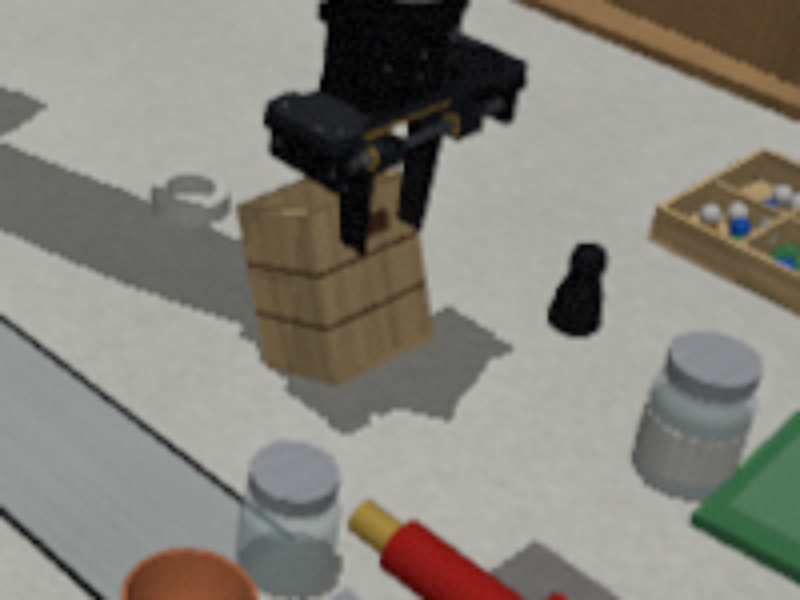

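Tipping well, near edge seems to hold. Continuing.

Emit:
step_arm:
  plan:
    - {"grip": 50, "dx": -12, "dy": 0, "dz": -2, "turn": 0}
    - {"grip": 50, "dx": -12, "dy": 0, "dz": -2, "turn": 0}
    - {"grip": 50, "dx": -10, "dy": 0, "dz": -1, "turn": 0}

```text
time: 2.95
position: [0.5487, 0.2324, 0.1183]
orientation: [0.073, 3.119, 0.008]
force: [-0.2, 0.2, -0.8]
gripper_width: 0.0502
```

```bash
python3 - <<'E'
from h import *
f=grab_frame("scene"); cv2.imwrite("pics/s4.png",cv2.resize(f["image"][120:270,300:500,::-1],None,fx=4,fy=4))
E
```

```text
(no output)
```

View pics/s4.png

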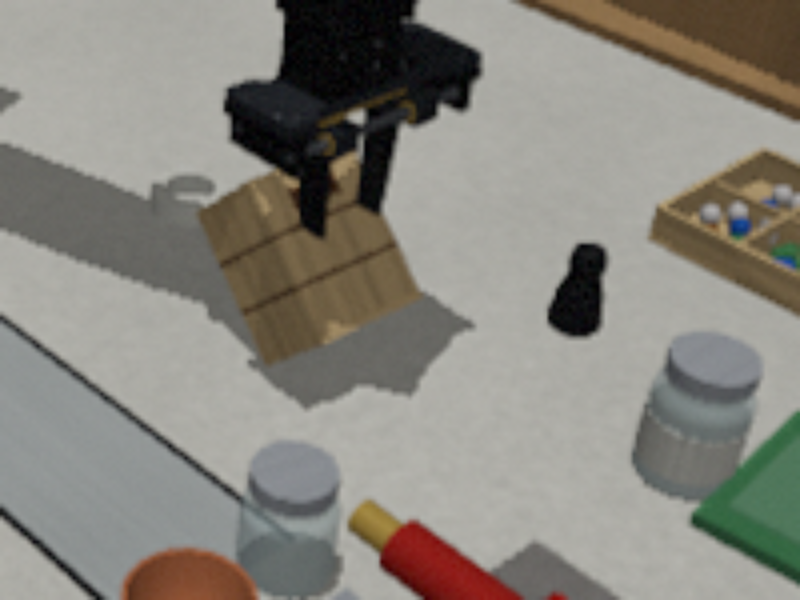

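Emit:
step_arm:
  plan:
    - {"grip": 50, "dx": 0, "dy": 0, "dz": 0, "turn": 0}
    - {"grip": 50, "dx": 0, "dy": 0, "dz": 0, "turn": 0}

```text
time: 3.2
position: [0.546, 0.2323, 0.1169]
orientation: [0.072, 3.123, 0.006]
force: [-0.5, -0.4, 0.7]
gripper_width: 0.0498
```

```bash
python3 - <<'E'
from h import *
f=grab_frame("scene"); cv2.imwrite("pics/s5.png",cv2.resize(f["image"][120:270,300:500,::-1],None,fx=4,fy=4))
E
```

```text
(no output)
```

View pics/s5.png

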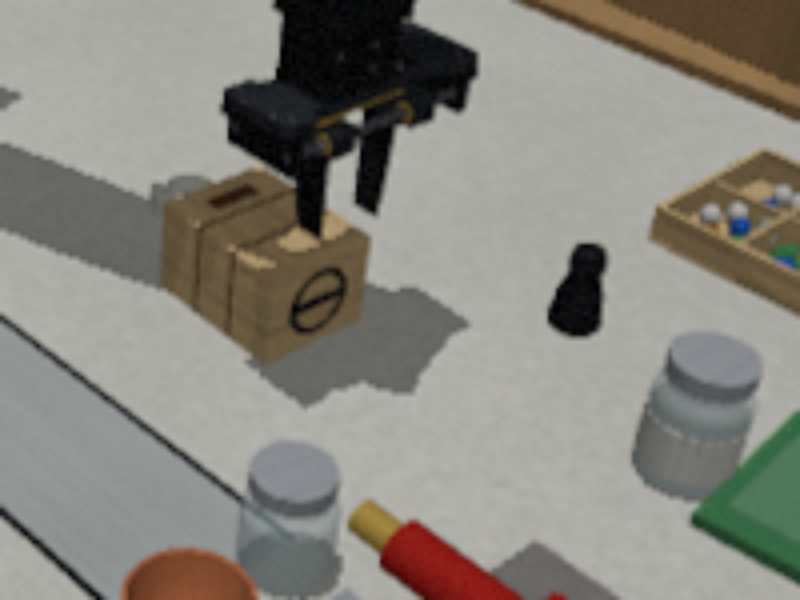

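Emit:
step_arm:
  plan:
    - {"grip": 50, "dx": 10, "dy": 0, "dz": 48, "turn": 0}
    - {"grip": 50, "dx": 15, "dy": -10, "dz": 45, "turn": 0}
    - {"grip": 50, "dx": 15, "dy": -46, "dz": 0, "turn": 0.02}
    - {"grip": 50, "dx": 12, "dy": -48, "dz": 0, "turn": 0.02}
    - {"grip": 50, "dx": 12, "dy": -48, "dz": 0, "turn": 0.02}
    - {"grip": 50, "dx": 12, "dy": -48, "dz": 0, "turn": 0.02}
    - {"grip": 50, "dx": 12, "dy": -48, "dz": 0, "turn": 0.02}
    - {"grip": 50, "dx": 12, "dy": -48, "dz": 0, "turn": 0.02}
    - {"grip": 50, "dx": 10, "dy": -48, "dz": 0, "turn": 0.02}
    - {"grip": 50, "dx": 10, "dy": -48, "dz": 0, "turn": 0.02}

```text
time: 4.25
position: [0.6688, -0.1636, 0.2141]
orientation: [-0.202, 3.114, 0.006]
force: [1.2, 0.4, 0.6]
gripper_width: 0.0497
```

Emit:
step_arm:
  plan:
    - {"grip": 50, "dx": 0, "dy": -40, "dz": 0, "turn": 0.01}
    - {"grip": 50, "dx": 0, "dy": -35, "dz": -5, "turn": 0}
    - {"grip": 50, "dx": 0, "dy": -8, "dz": -40, "turn": 0}
    - {"grip": 50, "dx": 0, "dy": 0, "dz": -40, "turn": 0}
    - {"grip": 50, "dx": 0, "dy": 0, "dz": -10, "turn": 0}
    - {"grip": 50, "dx": 0, "dy": 0, "dz": 0, "turn": 0}

```text
time: 4.85
position: [0.6709, -0.2618, 0.1181]
orientation: [-0.201, 3.109, -0.001]
force: [1.3, 0.3, 0.1]
gripper_width: 0.05
```

```bash
python3 - <<'E'
from h import *
f=grab_frame("top"); cv2.imwrite("pics/t6.png",cv2.resize(f["image"][90:290,200:480,::-1],None,fx=2.8,fy=2.8))
E
```

```text
(no output)
```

View pics/t6.png

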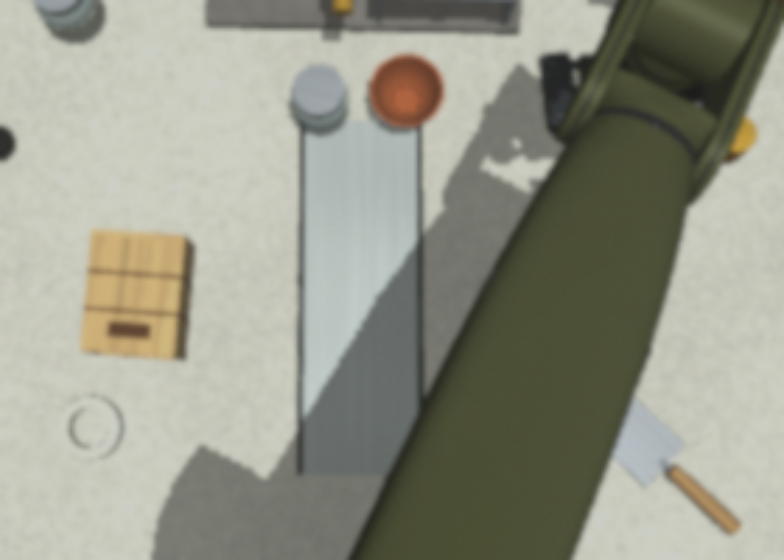

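Emit:
step_arm:
  plan:
    - {"grip": 50, "dx": -15, "dy": 4, "dz": 0, "turn": 0.01}
    - {"grip": 50, "dx": -15, "dy": 1, "dz": -1, "turn": 0}
    - {"grip": 50, "dx": -12, "dy": -1.5, "dz": -2, "turn": 0}
    - {"grip": 50, "dx": -12, "dy": -1.5, "dz": -3, "turn": 0}
    - {"grip": 50, "dx": -12, "dy": -1.5, "dz": -3, "turn": 0}
    - {"grip": 50, "dx": -12, "dy": -1.5, "dz": -3, "turn": 0}

```text
time: 5.5
position: [0.6, -0.2638, 0.1214]
orientation: [-0.225, 3.084, -0.02]
force: [2.6, -0.6, 2.6]
gripper_width: 0.0502
```

```bash
python3 - <<'E'
from h import *
f=grab_frame("scene"); cv2.imwrite("pics/s7.png",cv2.resize(f["image"][180:330,130:330,::-1],None,fx=4,fy=4))
E
```

```text
(no output)
```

View pics/s7.png

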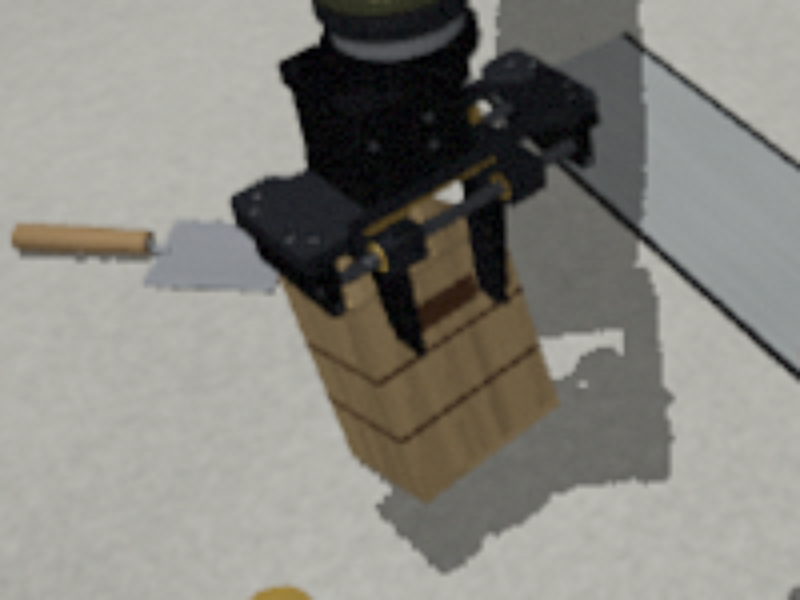

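Tipping squarely, with both fingertips (about (415,345) and (500,295) in the zoom) on the far wall.

Emit:
step_arm:
  plan:
    - {"grip": 50, "dx": -12, "dy": -1.5, "dz": -2, "turn": 0}
    - {"grip": 50, "dx": -12, "dy": -1.5, "dz": -2, "turn": 0}
    - {"grip": 50, "dx": -10, "dy": -1.5, "dz": -1, "turn": 0}
    - {"grip": 50, "dx": -8, "dy": -1, "dz": 0, "turn": 0}

```text
time: 5.95
position: [0.5506, -0.2695, 0.1133]
orientation: [-0.224, 3.091, -0.015]
force: [0.3, 0.7, 0.7]
gripper_width: 0.0499
```

```bash
python3 - <<'E'
from h import *
f=grab_frame("scene"); cv2.imwrite("pics/s8.png",cv2.resize(f["image"][180:330,130:330,::-1],None,fx=4,fy=4))
E
```

```text
(no output)
```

View pics/s8.png

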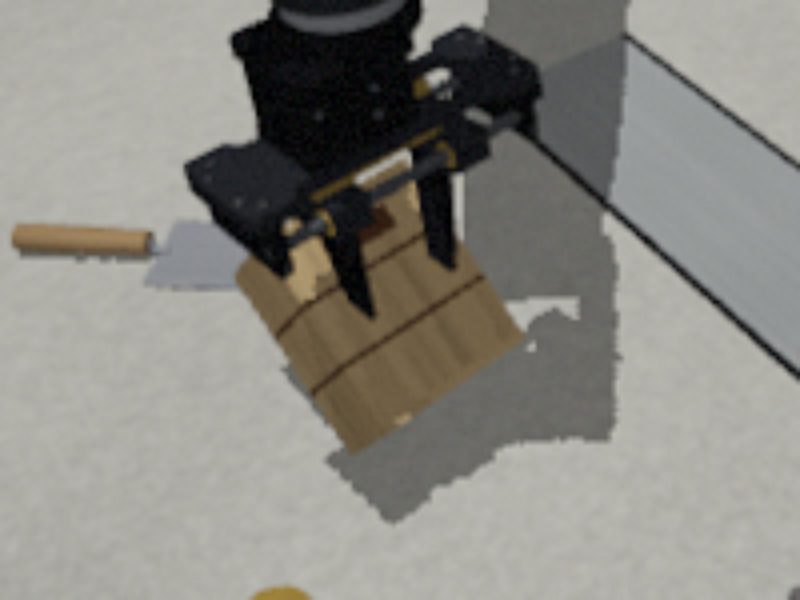

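Emit:
step_arm:
  plan:
    - {"grip": 50, "dx": -6, "dy": -1, "dz": 0, "turn": 0}
    - {"grip": 50, "dx": 0, "dy": 0, "dz": 0, "turn": 0}
    - {"grip": 50, "dx": 0, "dy": 0, "dz": 0, "turn": 0}
    - {"grip": 50, "dx": 5, "dy": 0, "dz": 15, "turn": 0}

```text
time: 6.4
position: [0.5452, -0.2694, 0.1246]
orientation: [-0.222, 3.099, -0.008]
force: [0.3, 0.1, 0.3]
gripper_width: 0.0501
```

```bash
python3 - <<'E'
from h import *
f=grab_frame("scene"); cv2.imwrite("pics/s9.png",cv2.resize(f["image"][180:330,130:330,::-1],None,fx=4,fy=4))
E
```

```text
(no output)
```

View pics/s9.png

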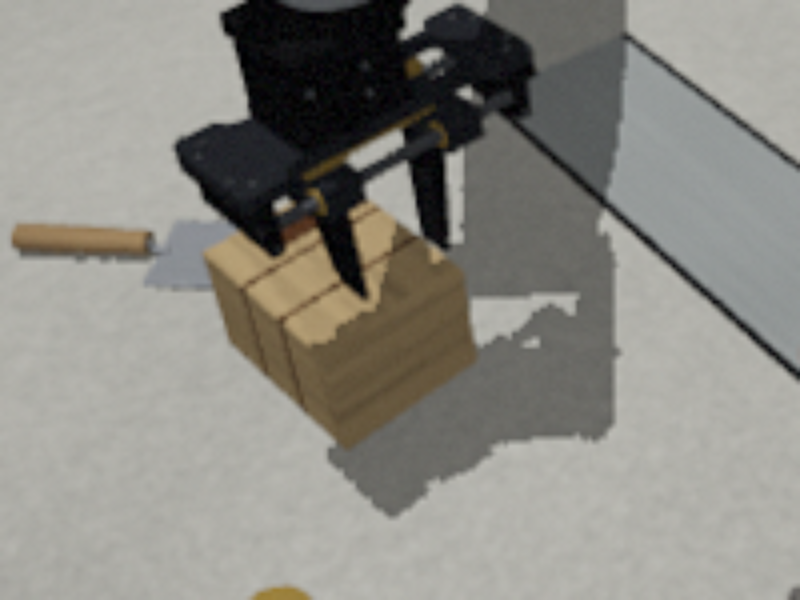

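```bash
python3 - <<'E'
from h import *
s=readout.get_state();print(s["joints"].round(3))
f=grab_frame("top"); im=f["image"][:,:,::-1].copy()
cv2.imwrite("pics/t10.png",cv2.resize(im[160:260,210:310],None,fx=6,fy=6,interpolation=cv2.INTER_CUBIC))
hsv=cv2.cvtColor(im,cv2.COLOR_BGR2HSV)
m=((hsv[...,0]>8)&(hsv[...,0]<26)&(hsv[...,1]>80)&(hsv[...,2]>110)).astype(np.uint8)*255
m=cv2.morphologyEx(m,cv2.MORPH_CLOSE,np.ones((7,7)))
cs,_=cv2.findContours(m,cv2.RETR_EXTERNAL,cv2.CHAIN_APPROX_NONE)
for c in cs:
    r=cv2.minAreaRect(c)
    if 210<r[0][0]<310 and cv2.contourArea(c)>300:
        w=ray(f,cv2.boxPoints(r),.08);print(r,w.round(3).tolist(),w.mean(0))
E
```

```text
[-0.554  0.082  1.843  0.018  1.177 -2.275]
((247.54249572753906, 194.51846313476562), (34.21998977661133, 43.595333099365234), 5.04245138168335) [[0.411, 0.286, 0.08], [0.54, 0.281, 0.08], [0.534, 0.179, 0.08], [0.405, 0.185, 0.08]] [0.47244554 0.23273586 0.08      ]
```

View pics/t10.png

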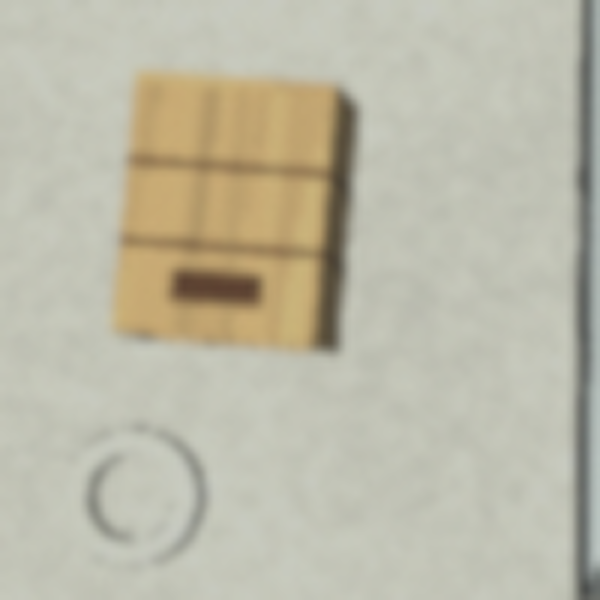

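Emit:
step_arm:
  plan:
    - {"grip": 60, "dx": 5, "dy": 0, "dz": 48, "turn": 0}
    - {"grip": 60, "dx": 0, "dy": 20, "dz": 40, "turn": -0.14}
    - {"grip": 60, "dx": -5, "dy": 48, "dz": 0, "turn": -0.145}
    - {"grip": 60, "dx": -5, "dy": 48, "dz": 0, "turn": -0.145}
    - {"grip": 60, "dx": -5, "dy": 48, "dz": 0, "turn": -0.145}
    - {"grip": 60, "dx": -5, "dy": 48, "dz": 0, "turn": -0.145}
    - {"grip": 60, "dx": -5, "dy": 48, "dz": 0, "turn": -0.145}
    - {"grip": 60, "dx": -5, "dy": 48, "dz": 0, "turn": -0.145}
    - {"grip": 60, "dx": -5, "dy": 48, "dz": 0, "turn": -0.145}
    - {"grip": 60, "dx": -5, "dy": 48, "dz": 0, "turn": -0.145}

```text
time: 7.5
position: [0.5221, 0.1081, 0.2299]
orientation: [1.614, 2.638, -0.051]
force: [0.8, -0.5, 0.1]
gripper_width: 0.0599
```

Emit:
step_arm:
  plan:
    - {"grip": 60, "dx": -5, "dy": 48, "dz": 0, "turn": -0.145}
    - {"grip": 60, "dx": -5, "dy": 48, "dz": 0, "turn": -0.145}
    - {"grip": 60, "dx": -5, "dy": 48, "dz": 0, "turn": -0.12}
    - {"grip": 60, "dx": -5, "dy": 30, "dz": 0, "turn": 0}

```text
time: 7.9
position: [0.5036, 0.2815, 0.2342]
orientation: [2.105, 2.27, -0.054]
force: [0.5, -0.1, -0.8]
gripper_width: 0.0602
```

Emit:
step_arm:
  plan:
    - {"grip": 60, "dx": -10, "dy": 35, "dz": -5, "turn": -0.06}
    - {"grip": 60, "dx": -10, "dy": 20, "dz": -5, "turn": -0.06}
    - {"grip": 60, "dx": -4, "dy": 0, "dz": -10, "turn": 0}
    - {"grip": 60, "dx": 0, "dy": 0, "dz": 0, "turn": 0}

```text
time: 8.3
position: [0.4787, 0.3449, 0.2165]
orientation: [2.234, 2.145, -0.049]
force: [1.0, 0.2, 0.3]
gripper_width: 0.0599
```

Emit:
step_arm:
  plan:
    - {"grip": 60, "dx": 0, "dy": 0, "dz": -45, "turn": 0}
    - {"grip": 60, "dx": 0, "dy": 0, "dz": -45, "turn": 0}
    - {"grip": 60, "dx": 0, "dy": 0, "dz": -45, "turn": 0}
    - {"grip": 60, "dx": 0, "dy": 0, "dz": -25, "turn": 0}
    - {"grip": 60, "dx": 0, "dy": 0, "dz": 0, "turn": 0}

```text
time: 8.8
position: [0.4831, 0.3413, 0.0574]
orientation: [2.231, 2.142, -0.033]
force: [0.0, -0.6, -0.0]
gripper_width: 0.0599
```

```bash
python3 - <<'E'
from h import *
f=grab_frame("scene"); cv2.imwrite("pics/s11.png",f["image"][:,:,::-1])
E
```

```text
(no output)
```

View pics/s11.png

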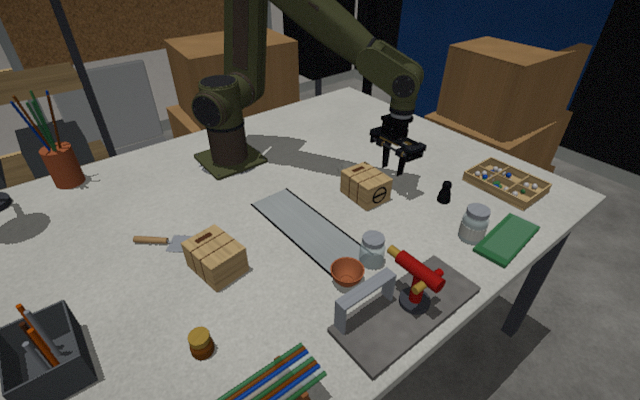

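Emit:
step_arm:
  plan:
    - {"grip": 60, "dx": -1, "dy": -10, "dz": -20, "turn": 0}
    - {"grip": 60, "dx": 0, "dy": -15, "dz": -3, "turn": 0}
    - {"grip": 60, "dx": 0, "dy": -15, "dz": 0, "turn": 0}
    - {"grip": 60, "dx": 0, "dy": -15, "dz": 0, "turn": 0}
    - {"grip": 60, "dx": 0, "dy": -15, "dz": 0, "turn": 0}
    - {"grip": 60, "dx": 0, "dy": -15, "dz": 0, "turn": 0}
    - {"grip": 60, "dx": 0, "dy": -15, "dz": 0, "turn": 0}

```text
time: 9.55
position: [0.4917, 0.2387, 0.0491]
orientation: [2.229, 2.137, 0.004]
force: [-0.5, 1.8, -1.5]
gripper_width: 0.0598
```

```bash
python3 - <<'E'
from h import *
f=grab_frame("scene"); cv2.imwrite("pics/s12.png",f["image"][:,:,::-1])
E
```

```text
(no output)
```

View pics/s12.png

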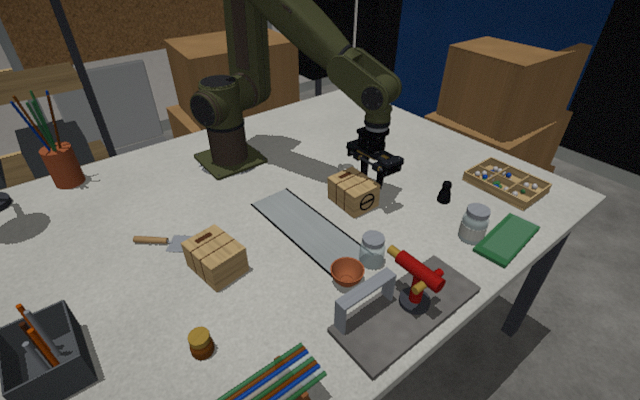

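Emit:
step_arm:
  plan:
    - {"grip": 60, "dx": -4, "dy": -15, "dz": -4, "turn": 0}
    - {"grip": 60, "dx": -3, "dy": -15, "dz": -3, "turn": 0}
    - {"grip": 60, "dx": -3, "dy": -15, "dz": -3, "turn": 0}
    - {"grip": 60, "dx": -2, "dy": -15, "dz": -2, "turn": 0.01}
    - {"grip": 60, "dx": -2, "dy": -15, "dz": -2, "turn": 0.01}
    - {"grip": 60, "dx": -2, "dy": -15, "dz": -2, "turn": 0.01}

```text
time: 10.2
position: [0.4829, 0.1484, 0.0414]
orientation: [2.197, 2.166, 0.042]
force: [-0.2, 4.8, 4.1]
gripper_width: 0.0602
```

```bash
python3 - <<'E'
from h import *
for n in("scene","top"):
    f=grab_frame(n); cv2.imwrite(f"pics/{n}13.png",f["image"][:,:,::-1])
E
```

```text
(no output)
```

View pics/scene13.png

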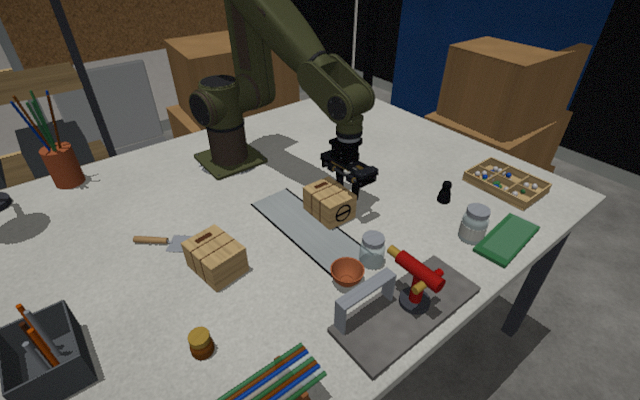

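View pics/top13.png

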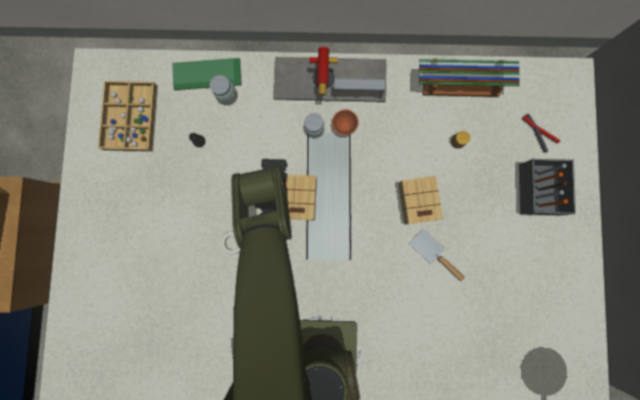

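```bash
cat > m.py <<'E'
from h import *
f=grab_frame("top"); im=f["image"][:,:,::-1].copy()
hsv=cv2.cvtColor(im,cv2.COLOR_BGR2HSV)
m=((hsv[...,0]>8)&(hsv[...,0]<26)&(hsv[...,1]>80)&(hsv[...,2]>110)).astype(np.uint8)*255
m=cv2.morphologyEx(m,cv2.MORPH_CLOSE,np.ones((7,7)))
cs,_=cv2.findContours(m,cv2.RETR_EXTERNAL,cv2.CHAIN_APPROX_NONE)
for c in cs:
    r=cv2.minAreaRect(c)
    if 210<r[0][0]<450 and 150<r[0][1]<230 and cv2.contourArea(c)>200:
        w=ray(f,cv2.boxPoints(r),.08)[:,:2];print(r,w.round(3).tolist(),w.mean(0).round(3))
print(readout.get_state()["position"].round(4))
E
python3 m.py
```

```text
((421.53173828125, 199.45664978027344), (43.48835754394531, 34.06081008911133), 81.25383758544922) [[0.526, -0.221], [0.544, -0.32], [0.418, -0.339], [0.4, -0.241]] [ 0.472 -0.28 ]
((300.5, 197.0), (44.0, 29.0), 90.0) [[0.534, 0.121], [0.536, 0.035], [0.406, 0.031], [0.403, 0.116]] [0.47  0.076]
[0.4815 0.1472 0.0399]
```

Emit:
step_arm:
  plan:
    - {"grip": 60, "dx": -2, "dy": -15, "dz": -3, "turn": 0}
    - {"grip": 60, "dx": -2, "dy": -15, "dz": -2, "turn": 0}
    - {"grip": 60, "dx": -2, "dy": -15, "dz": -2, "turn": 0}
    - {"grip": 60, "dx": -2, "dy": -15, "dz": -2, "turn": 0}
    - {"grip": 60, "dx": -1, "dy": -10, "dz": -2, "turn": 0}
    - {"grip": 60, "dx": 0, "dy": 0, "dz": 0, "turn": 0}

```text
time: 10.95
position: [0.4762, 0.0811, 0.0323]
orientation: [2.199, 2.165, 0.054]
force: [0.4, -0.4, 0.3]
gripper_width: 0.06
```

```bash
python3 m.py
```

```text
((421.5946044921875, 199.43243408203125), (43.565547943115234, 34.103816986083984), 81.02737426757812) [[0.526, -0.221], [0.545, -0.32], [0.418, -0.339], [0.4, -0.241]] [ 0.472 -0.28 ]
((324.5, 198.5), (43.0, 23.0), 90.0) [[0.53, 0.041], [0.532, -0.027], [0.404, -0.031], [0.402, 0.037]] [0.467 0.005]
[0.4762 0.0814 0.0323]
```

Emit:
step_arm:
  plan:
    - {"grip": 60, "dx": 0, "dy": -10, "dz": 0, "turn": 0}
    - {"grip": 60, "dx": 0, "dy": -10, "dz": 0, "turn": 0}
    - {"grip": 60, "dx": 0, "dy": -8, "dz": 0, "turn": 0}
    - {"grip": 60, "dx": 0, "dy": 0, "dz": 0, "turn": 0}

```text
time: 11.4
position: [0.4761, 0.053, 0.0321]
orientation: [2.199, 2.168, 0.055]
force: [0.4, 0.4, 0.5]
gripper_width: 0.0605
```

```bash
python3 m.py
```

```text
((334.8999938964844, 199.1999969482422), (20.0701847076416, 43.27349853515625), 2.602562189102173) [[0.402, 0.005], [0.53, 0.003], [0.529, -0.057], [0.401, -0.054]] [ 0.466 -0.026]
((421.54327392578125, 199.5317840576172), (43.640419006347656, 34.06081008911133), 81.25383758544922) [[0.526, -0.221], [0.544, -0.32], [0.418, -0.339], [0.4, -0.241]] [ 0.472 -0.28 ]
[0.4759 0.0531 0.0319]
```

Edge at y ≈ -0.056, so the centre is about -0.006 against the centre line at -0.008. Back off and raise, then check.

Emit:
step_arm:
  plan:
    - {"grip": 60, "dx": 0, "dy": 15, "dz": 0, "turn": 0}
    - {"grip": 60, "dx": 0, "dy": 30, "dz": 0, "turn": 0}
    - {"grip": 60, "dx": 0, "dy": 30, "dz": 20, "turn": 0}
    - {"grip": 60, "dx": 0, "dy": 40, "dz": 30, "turn": 0}
    - {"grip": 60, "dx": 0, "dy": 40, "dz": 30, "turn": 0}
    - {"grip": 60, "dx": 0, "dy": 40, "dz": 30, "turn": 0}
    - {"grip": 60, "dx": 0, "dy": 40, "dz": 30, "turn": 0}
    - {"grip": 60, "dx": 0, "dy": 0, "dz": 0, "turn": 0}

```text
time: 12.25
position: [0.4698, 0.2895, 0.1712]
orientation: [2.202, 2.163, 0.03]
force: [-0.1, -0.0, 0.1]
gripper_width: 0.0606
```

```bash
python3 m.py; python3 - <<'E'
from h import *
for n in("scene","top"):
    f=grab_frame(n); cv2.imwrite(f"pics/{n}15.png",f["image"][:,:,::-1])
E
```

```text
((421.4405517578125, 199.45675659179688), (43.565547943115234, 34.103816986083984), 81.02737426757812) [[0.526, -0.22], [0.545, -0.319], [0.418, -0.339], [0.4, -0.241]] [ 0.472 -0.28 ]
((328.50482177734375, 198.8802032470703), (32.89369583129883, 43.365325927734375), 2.2906100749969482) [[0.403, 0.042], [0.531, 0.041], [0.53, -0.057], [0.402, -0.054]] [ 0.466 -0.007]
[0.4686 0.2872 0.1684]
```

View pics/scene15.png

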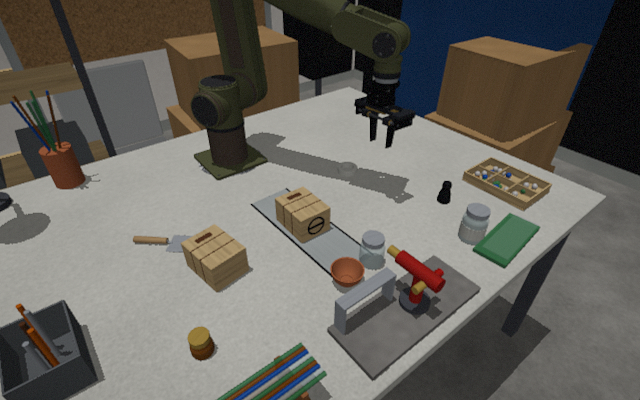

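View pics/top15.png

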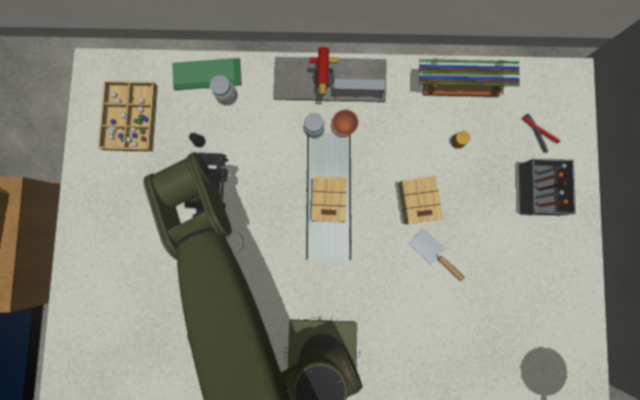

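```bash
python3 -c "
from cell import hand_in
print(hand_in())"
```

```text
the job is handed in; nothing more can be done
None
```

I tipped both crates towards the robot with pushes just under the rim. The left one turned out to carry the stamp, so I then pushed it sideways onto the dispatch strip, backed the arm off and handed the job in at about 12.4 s.

- **Stamped crate:** in the last top view its centre is at about (0.466, -0.007). That is within about 2 mm of the strip's centre line and 18 mm along from the strip's centre, and it is square to within about 0.05 rad.
- **Bare crate:** it lies at about (0.472, -0.280), 27 cm from the strip's centre line and about 11 cm from where it stood.
- **Everything else:** in the final pictures the other objects look unmoved and the arm is clear of everything.

No check failed or disagreed. The handing-in gave no verdict.

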